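# Shut the water filter's slotted inlet valve with a screwdriver

### The job

The water filter's cartridge is due for a change, so shut off its supply: take the red flat-blade screwdriver from the tool stand and, with its blade seated in the slot of the inlet valve's tilted screw (the valve with the blue collar), turn the screw clockwise until it is fully closed against its stop, the slot square across the pipe. Then put the driver back upright in the tool stand. Turn the screw with that driver only, and do not knock over or shift the new cartridge, the glass tumbler, the mug or the other two drivers.

Things in the scene. Friction and masses are not known exactly. Their poses are not given: they have to be found in the camera images.
- flat_driver: Flat-blade screwdriver, 173 mm long, 130 g, upright in the tool stand, handle up. Origin at the middle of the blade's tip, z up the shaft, x along the blade's width. Blade 14 mm wide, 2 mm thick, 18 mm long; shaft 9.6 mm; round black collar 29 mm across, 80 to 87 mm above the tip; red handle with black grips, a square bar 26 x 26 mm with flats facing x and y, 87 to 167 mm above the tip.
- inlet_slot (a point): Centre of the face of the inlet valve's slotted brass screw (blue collar), 77 mm above the worktop. z points out of the face: up, leaning 30 degrees (0.524 rad) sideways off the pipe, towards the robot's side. y lies along the slot and turns with the screw. Screw 18.6 mm across; slot 3.5 wide, 5.5 deep, right across; it sits in a round well 20 wide whose rim (29 outside) stands 3.5 above the face.
- inlet_screw (a joint): Turn of the screw in rad, growing clockwise seen facing it: 0 = open, slot along the level copper pipe (its axis 52 mm up); 1.571 = closed, hard stop, slot square across. Starts at 0 to 0.4; takes 0.12 N m; stays where left. As read at 0, point inlet_slot's +y runs along the pipe to its end at 105 mm; towards -y a pipe rises at 110 mm and the blue filter, 124 wide, 263 high, stands at 215 mm.
- tool_stand: Wooden tool stand 220 x 84 mm, 98 mm high, fixed. Origin under its centre; x runs along its row of three wells, at x = -70, 0 and +70 mm: round holes 21 mm wide through its 12 mm top board. A driver hangs in a well by its collar, which rests on the top board, its tip then 18 mm above the worktop. The three drivers fill the wells in any order.
- cross_driver: Cross-head screwdriver with a yellow handle, same size and handle as the flat driver, in the stand; origin at its tip, z up. Leave it.
- nut_driver: Nut driver with a green handle, same size and handle as the flat driver, in the stand; origin at its tip, z up. Leave it.
- new_cartridge: New white filter cartridge with a blue band, standing, 66 mm across, 200 mm high; origin under its centre. Leave it.
- tumbler: Glass tumbler, 72 mm across, 125 mm high; origin under its centre. Leave it.
- mug: Blue mug, 82 mm across, 95 mm high; origin under its centre. Leave it.

How it is judged (in metres and radians):
On the way, in this order (a step that is already met when the one before it is completed fails the run):
1. the flat driver's blade is seated in the inlet screw's slot (tip more than 3 mm below the screw's face) while the valve is still open (z of flat_driver in the frame of inlet_slot below -0.003 m and distance between flat_driver and inlet_slot below 0.009 m and value of joint inlet_screw below 1.2 rad), for 0.2 s.
2. the screw is turned fully closed (1.5 rad or more) with the blade still seated in the slot (value of joint inlet_screw above 1.5 rad and z of flat_driver in the frame of inlet_slot below -0.003 m and distance between flat_driver and inlet_slot below 0.009 m), for 0.2 s.
At the end, for the whole second after the job is handed in: The inlet screw stands fully closed (within 0.07 rad of the stop) and the flat driver hangs upright and at rest in a well of the tool stand: its collar on the top board (tip 14 to 23 mm above the worktop), tilt under 0.12 rad, released (value of joint inlet_screw above 1.5 rad and z of flat_driver in the frame of tool_stand between 0.014 and 0.023 m and y of flat_driver in the frame of tool_stand between -0.015 and 0.015 m and x of flat_driver in the frame of tool_stand between -0.09 and 0.09 m and angle between flat_driver's own z axis and vertical below 0.12 rad and linear speed of flat_driver below 0.02 m/s); the robot touches nothing.
It fails at once if the fingers turn or touch the inlet screw (contact force between the fingers and inlet_screw above 0.5 N).
It fails at once if another driver is used on the inlet screw (contact force between any of cross_driver, nut_driver and inlet_screw above 0.5 N).
It fails at once if another driver is shifted by more than 20 mm (distance of any of cross_driver, nut_driver from where it was at the start of the episode above 0.02 m).
It fails at once if the new cartridge, the tumbler or the mug is shifted by more than 30 mm or knocked over (distance of any of new_cartridge, tumbler, mug from where it was at the start of the episode above 0.03 m or angle between any of new_cartridge, tumbler, mug's own z axis and vertical above 0.4 rad).
It also fails if it takes over 58 s, if anything falls off the work surface, if the arm or the gripper's body presses on something with over 40 N, if the wrist force passes 120 N, or if a joint passes its speed limit or range.

### The arm

A 7-joint arm with a two-finger parallel gripper is mounted at the origin on the work surface. World frame = base frame: x ahead of the robot, y to its left, z up, the work surface at z = 0. Lengths are in mm, angles in rad, forces in N, time in s.
With the tool pointing down it reaches from about 400 to 875 mm from the base axis. Payload 4.4 kg.
Tool frame: the origin (TCP) lies where the fingers leave the gripper's body, on its centre line; the fingertips stand 73 mm ahead of it and the grasp point (between the pads) lies 54 mm ahead of it; z points along the fingers, y is the line along which they close (so a half turn about z gives the same grasp; the last joint's range is limited). The gripper opens to 85 mm and grips with 20 to 120 N. Pads are 22 mm wide; open, the fingers measure 114 mm over their backs; the gripper's body (76 mm by 85 mm) begins 54 mm behind the grasp point. The pads swing forward as they close: fully open they stand 13 mm farther back than shut.
Start: joints at [1.177, 0.628, 0.038, 1.517, -0.027, 0.996, -0.02], TCP at [209.3, -615.395, 303.913] pointing down, gripper open.
Joint ranges: [-3.06, 3.06], [-0.37, 2.12], [-1.25, 1.32], [0.18, 2.47], [-1.1, 4.24], [0.23, 1.98], [-2.94, 2.94]. Speed limits (rad/s): [2.57, 2.57, 3.14, 3.14, 3.14, 3.14, 3.14].

### API

Orientations are given as [roll, pitch, yaw] about the fixed x, y, z axes, in that order (R = Rz(yaw) Ry(pitch) Rx(roll)).
In Python, from cell import ctrl gives the robot as it stands.
- The arm moves only by the tool send_rows, never from a script. Its argument "rows" is a list that holds one entry, the list of rows, each a list of 6 numbers: the shift along the tool's x, y, z in cm, then the turn, a rotation vector about the tool's x, y, z in rad. In form: [[[tx, ty, tz, wx, wy, wz], ...]]. A call has 1 to 10 rows; each row is the pose to reach, as a shift and turn from the pose commanded when the call began, along the tool's axes at that moment; what a row does not reach only later rows make up. A row lasts 1/10 s, in which the tool goes at most 50 mm and 8.59 degrees, less where a joint would pass 70% of its speed; a pose out of reach is approached as far as the arm can. A call with a gripper value outside its range is refused whole. "grip" is the closure in counts, from 0 (fully open) to 255 (shut), set as the call begins (left out, the last holds). The fingers move at their own pace and stop on an object; the grip force is fixed at half the most. Time passes only in rows, so rows that repeat a pose let the fingers close. It gives the time, the measured TCP pose, the force, the opening and the grip force at its end, in the units of the state.
- ctrl.read_state(): the state, without advancing time (a new reading comes with each control period).
- ctrl.get_image(name): name is "side" or "top"; returns a dict with "pixels" (400x640x3 uint8, red, green, blue), "fx", "fy", "cx", "cy" (pixels), "D" ([k1, k2, p1, p2, k3] as OpenCV has them; the pictures are not rectified), "extrinsics" (4x4, takes a point from camera to world coordinates). Camera axes: x right, y up, looking along -z (the intrinsics and any distortion apply to the point x, -y, -z); pixel columns grow to the right and rows downward; lengths in mm; the calibration is good to about 2 mm. A picture is of the moment at which its call begins. There is no depth.
- ctrl.finish_job(): hands the job in; it is judged then, once.
The state is a dict: "clock": time; "qpos": joint angles; "qd": joint speeds; "tau": joint torques, N m; "eef_pos": TCP position; "tool_rot": TCP orientation; "force": force on the tool from outside, world axes, zero at the start; "torque": the same for the moment, N m; "width": finger opening in mm; "gripper_force": force on a finger pad.
Only numpy, scipy, OpenCV 4.12 (cv2) and the standard library are available. Lean on these libraries where they do the work, as an engineer would, in place of code of your own. Each camera call takes 0.05 s, during which the arm holds its last target. There are 200 camera calls.

## Working session

There is one attempt and no reset: what is moved stays moved. The work goes in short steps, Python scripts to look and compute and a tool call to move; the robot and the scene stay as the last step left them, time stands still between calls to the robot, and variables do not carry over. Pictures are saved under pics/ and viewed, at most 10 in all, crops included, and the job is handed in when it is done.

Besides the shell and the picture viewer there is one more tool, called after "Request:" as name(argument=value, ...) on one line, values as JSON. send_rows: Moves the arm, as the interface text tells. Its arguments: {"type":"object","properties":{"rows":{"type":"array","items":{"type":"array","items":{"type":"array","items":{"type":"number"}}}},"grip":{"type":"number"}},"required":["rows"]}

```bash
ls; mkdir -p pics; cat > h.py <<'E'
import numpy as np, cv2
from cell import ctrl
from scipy.spatial.transform import Rotation as R
def snap(n):
    d=ctrl.get_image(n); return d
def K(d): return np.array([[d['fx'],0,d['cx']],[0,d['fy'],d['cy']],[0,0,1.]])
F=np.diag([1,-1,-1.])
def ray(d,u,v):
    p=cv2.undistortPoints(np.array([[[u,v]]],float),K(d),np.array(d['D'],float))[0,0]
    E=np.array(d['extrinsics']); r=E[:3,:3]@(F@np.array([p[0],p[1],1])); return E[:3,3],r/np.linalg.norm(r)
def atz(d,u,v,z):
    o,r=ray(d,u,v); return o+r*(z-o[2])/r[2]
def proj(d,P):
    E=np.array(d['extrinsics']); c=(np.atleast_2d(P)-E[:3,3])@E[:3,:3]@F
    return cv2.projectPoints(c,np.zeros(3),np.zeros(3),K(d),np.array(d['D'],float))[0][:,0]
def tri(d1,p1,d2,p2):
    o1,r1=ray(d1,*p1);o2,r2=ray(d2,*p2)
    A=np.array([r1,-r2]).T; t=np.linalg.lstsq(A,o2-o1,rcond=None)[0]
    a=o1+t[0]*r1;b=o2+t[1]*r2; return (a+b)/2,np.linalg.norm(a-b)
def save(d,n,crop=None,s=1):
    im=d['pixels'][:,:,::-1]
    if crop: x0,y0,x1,y1=crop; im=im[y0:y1,x0:x1]
    cv2.imwrite('pics/'+n,cv2.resize(im,None,fx=s,fy=s,interpolation=cv2.INTER_CUBIC))
E
python3 - <<'E'
from h import *
import pickle
D={n:snap(n) for n in('side','top')}
pickle.dump(D,open('d0.pkl','wb'))
for n in D: save(D[n],n+'0.png',None,1.25); print(n,np.round(D[n]['extrinsics'],3).tolist(),D[n]['fx'],D[n]['D'])
s=ctrl.read_state();print(s)
E
```

```text
pics
side [[-0.992, 0.085, -0.088, 527.915], [-0.123, -0.693, 0.711, 708.642], [-0.001, 0.716, 0.698, 669.713], [0.0, 0.0, 0.0, 1.0]] 381.2120320225547 [-0.08558495  0.          0.          0.          0.        ]
top [[0.016, 0.993, -0.117, 462.709], [-1.0, 0.017, 0.012, 107.659], [0.014, 0.117, 0.993, 1160.921], [0.0, 0.0, 0.0, 1.0]] 463.6590478836044 [0.02667492 0.         0.         0.         0.        ]
{'clock': 0.1, 'qpos': array([ 1.17720152,  0.62929828,  0.03842457,  1.51825139, -0.02699909,
        0.9963454 , -0.02003602]), 'qd': array([-0.0003744 , -0.00218546, -0.00095901, -0.00453535, -0.00109581,
        0.00096408, -0.00109346]), 'tau': array([ 3.63033651e-03, -5.64530361e+01,  1.23090897e+00, -1.93970865e+01,
        1.13161569e-02,  5.47842370e-03,  2.16803573e-05]), 'eef_pos': array([ 209.16935434, -614.95792351,  303.05696881]), 'tool_rot': array([-3.13980756e+00,  9.52083472e-06,  3.27775992e-01]), 'force': array([-0.4769369 , -0.26761467,  0.68993137]), 'torque': array([-0.04695885,  0.02002451,  0.01860001]), 'gripper_force': 0.0, 'width': 85.7755733901412}
```

View pics/side0.png

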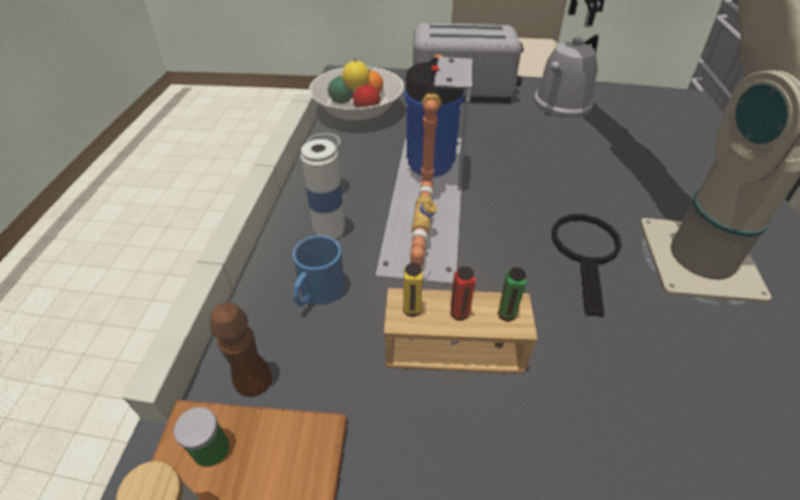

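View pics/top0.png

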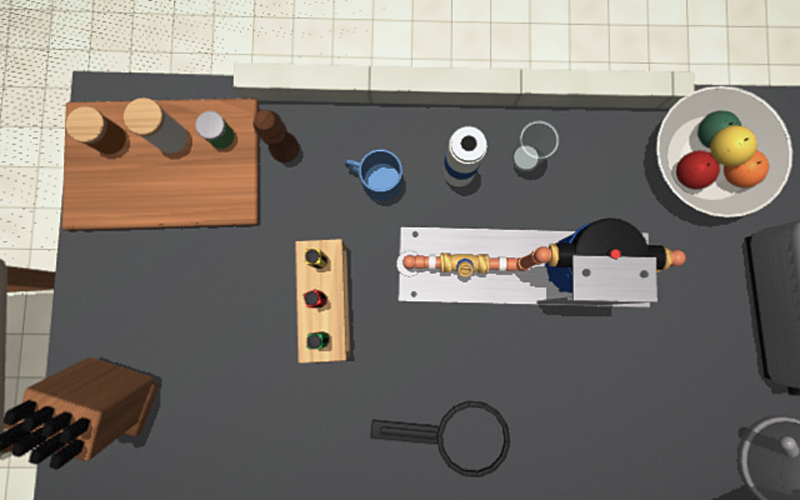

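The side view shows the stand with red in the middle well (462,293 of the 800-wide picture) and the valve at about (425,208). The top view shows red at (316,298) and the brass screw at (465,268). I'll enlarge both.

```bash
python3 - <<'E'
from h import *
import pickle
D=pickle.load(open('d0.pkl','rb'))
save(D['top'],'t1.png',(230,180,420,300),4)
a=D['side']['pixels'][:,:,::-1]
A=cv2.resize(a[130:230,300:400],None,fx=4,fy=4,interpolation=cv2.INTER_CUBIC)
B=cv2.resize(a[200:300,300:400],None,fx=4,fy=4,interpolation=cv2.INTER_CUBIC)
B2=cv2.resize(a[200:300,380:440],None,fx=4,fy=4,interpolation=cv2.INTER_CUBIC)
cv2.imwrite('pics/s1.png',np.hstack([A,B])) 
d=D['top']
for n,p,z in [('valve',(464/1.25,267/1.25),77),('redtop',(314/1.25,297/1.25),185),('pipeend',(408/1.25,262/1.25),52)]: print(n,atz(d,*p,z))
E
```

```text
valve [556.91545841  -1.63237041  77.        ]
redtop [492.98484475 260.37871899 185.        ]
pipeend [566.91581233 103.5831123   52.        ]
```

View pics/t1.png

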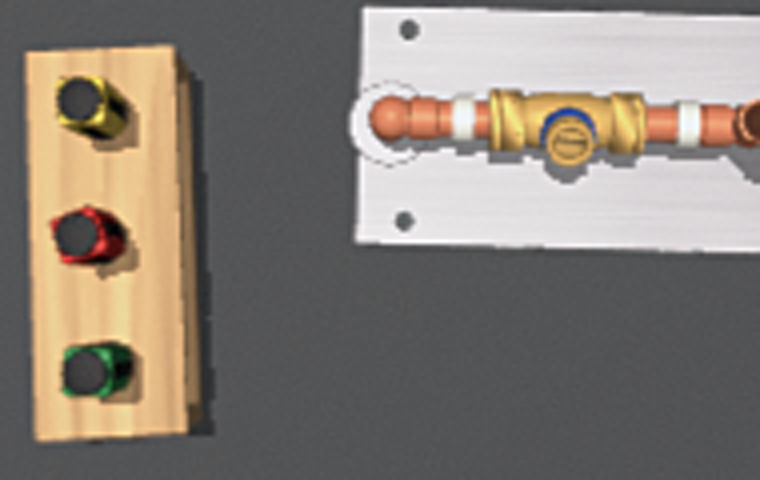

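View pics/s1.png

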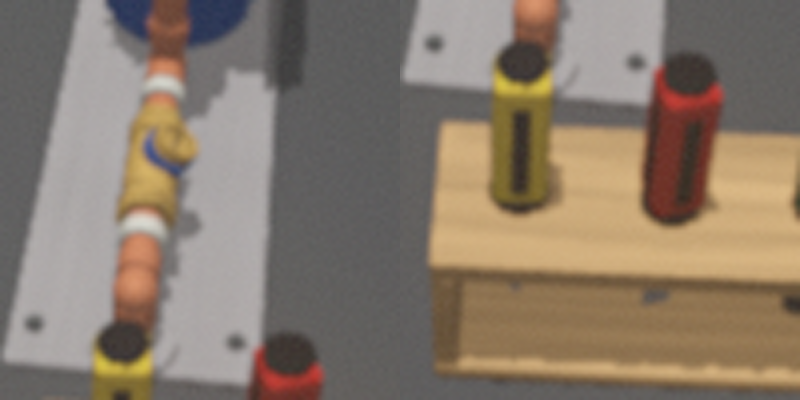

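```bash
cat > fit.py <<'E'
from h import *
import pickle
from scipy.optimize import minimize
D=pickle.load(open('d0.pkl','rb'))
t=D['top']
c=[(236.5,193),(273.5,191.25),(276.75,288),(239.25,290)]
C=np.array([atz(t,*p,98) for p in c]); print('stand',C.round(1).tolist(),C.mean(0).round(1))
print('sizes',np.linalg.norm(C[0]-C[1]),np.linalg.norm(C[1]-C[2]), 'dir',np.degrees(np.arctan2(*(C[0]+C[1]-C[2]-C[3])[[1,0]])))
print('redcap',atz(t,248.75,239,191),'screw',atz(t,372.25,216,77))
def mask(im):
    h=im.astype(int); return (h[...,0]>70)&(h[...,1]<0.35*h[...,0])&(h[...,2]<0.4*h[...,0])
def cost(p,vis=False):
    x,y,yaw=p; tot=0
    for n,roi in (('top',(235,225,270,255)),('side',(355,205,385,260))):
        x0,y0,x1,y1=roi; s=8
        cs=np.array([[a,b,z] for a in(-13,13) for b in(-13,13) for z in(105,185)],float)
        P=np.c_[cs[:,:2]@np.array([[np.cos(yaw),-np.sin(yaw)],[np.sin(yaw),np.cos(yaw)]]).T+[x,y],cs[:,2]]
        u=(proj(D[n],P)-[x0,y0]+.5)*s
        m=np.zeros(((y1-y0)*s,(x1-x0)*s),np.uint8); cv2.fillConvexPoly(m,cv2.convexHull(u.astype(np.float32)).astype(np.int32),1)
        # cap/black parts removed: compare with filled hull of red pixels
        k=mask(D[n]['pixels'][y0:y1,x0:x1]).astype(np.uint8)
        hull=cv2.convexHull(cv2.findNonZero(k)); g=np.zeros_like(m); cv2.fillConvexPoly(g,((hull+.5)*s).astype(np.int32),1)
        tot+=(m^g).sum()/g.sum()
    return tot
r=[]
for yaw in np.radians(np.arange(0,90,7.5)):
    o=minimize(cost,[493,258,yaw],method='Nelder-Mead',options=dict(initial_simplex=[[493,258,yaw],[498,258,yaw],[493,263,yaw],[493,258,yaw+.12]]))
    r.append((o.fun,*o.x[:2],np.degrees(o.x[2])))
for a in sorted(r)[:5]: print(np.round(a,3))
# rectified screw face
f=[]
c0=atz(t,372.25,216,77); 
for n in('top',):
    z=np.array([-.5,0,.866]);y=np.array([0,1,0]);x=np.cross(y,z)
    g=np.arange(-16,16,.08); X,Y=np.meshgrid(g,g)
    P=c0+X.reshape(-1,1)*(-y)+(-Y).reshape(-1,1)*x   # right=-y, up=+x
    u=proj(D[n],P).reshape(len(g),len(g),2).astype(np.float32)
    f.append(cv2.remap(D[n]['pixels'],u[...,0],u[...,1],cv2.INTER_CUBIC)[:,:,::-1])
cv2.imwrite('pics/slot.png',np.hstack(f))
E
python3 fit.py
```

```text
stand [[597.5, 311.4, 98.0], [603.1, 226.5, 98.0], [383.6, 212.5, 98.0], [378.1, 296.4, 98.0]] [490.6 261.7  98. ]
sizes 85.03171788539876 219.9275696147577 dir 3.774719451576577
redcap [489.82319022 264.40612713 191.        ] screw [551.30911254  -4.12601399  77.        ]
[ 14.639 490.772 261.937  -4.228]
[ 14.64  490.59  263.853  -4.675]
[ 14.642 490.816 263.902  -4.577]
[ 14.644 490.236 262.199  85.627]
[ 14.645 490.222 260.122  83.775]
```

View pics/slot.png

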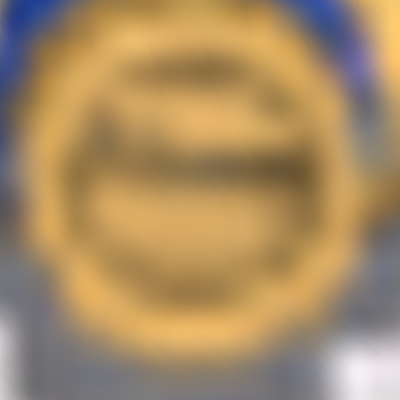

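The rectified slot view shows the rim ring centred at about (195,183) and a dark slot running from (85,150) to (310,175), so it starts about 0.1 rad clockwise of the picture's horizontal.

```bash
sed -i 's/h=im.astype(int); return.*/h=cv2.cvtColor(im,cv2.COLOR_RGB2HSV); return ((h[...,0]<6)|(h[...,0]>172))\&(h[...,1]>140)\&(h[...,2]>50)/' fit.py
cat >> fit.py <<'E'
for n,roi in (('top',(235,225,270,255)),('side',(355,205,385,260))):
    x0,y0,x1,y1=roi; k=mask(D[n]['pixels'][y0:y1,x0:x1]); print(n,k.sum(),[q.min() for q in np.where(k)],[q.max() for q in np.where(k)])
    print('\n'.join(''.join('#' if v else '.' for v in row) for row in k))
c=np.array([554,-3.6,77])
print('proj side (seen 345,167)',proj(D['side'],[c,c+3.5*np.array([-.5,0,.866])]),'top',proj(t,c))
a=atz(t,230+395/4,180+118/4,52);b=atz(t,230+690/4,180+124/4,52);print('pipe',a,b,np.degrees(np.arctan2(*(a-b)[:2])))
E
python3 fit.py
```

```text
stand [[597.5, 311.4, 98.0], [603.1, 226.5, 98.0], [383.6, 212.5, 98.0], [378.1, 296.4, 98.0]] [490.6 261.7  98. ]
sizes 85.03171788539876 219.9275696147577 dir 3.774719451576577
redcap [489.82319022 264.40612713 191.        ] screw [551.30911254  -4.12601399  77.        ]
[  0.69  489.846 265.194  86.764]
[  0.692 489.903 265.269  -3.   ]
[  0.693 489.878 265.259  86.898]
[  0.693 489.868 264.994  86.843]
[  0.694 489.85  264.83   -3.233]
top 86 [np.int64(7), np.int64(8)] [np.int64(20), np.int64(25)]
...................................
...................................
...................................
...................................
...................................
...................................
...................................
...............####................
...............######..............
.................######............
........##........###..#...........
........##.........##..............
........#..........###.............
...................###.............
...................######..........
...................#######.........
.................
[... 1782 characters left out ...]
#.........
.........#####.....##.........
........######.....#..........
........##.##......#..........
........####..................
.......#######................
........###.#.....##..........
........#####.................
........####.#................
.........###..................
..............................
..............................
..............................
..............................
..............................
..............................
proj side (seen 345,167) [[342.94682758 164.57906538]
 [343.72658272 163.67116243]] top [[372.03149786 214.85250919]]
pipe [567.2518906   97.94417449  52.        ] [566.63393684 -79.42219119  52.        ] 0.19962070824089714
```

```bash
cat >> h.py <<'E'
def pose(pos,yang,tilt=0):
    """tool z = down tilted towards +x by tilt(deg); tool y at heading yang (deg) before tilt about world y"""
    a=np.radians(yang); z=np.array([0,0,-1.]); y=np.array([np.cos(a),np.sin(a),0]); x=np.cross(y,z)
    return np.array(pos,float),R.from_euler('y',-np.radians(tilt))*R.from_matrix(np.c_[x,y,z])
def rel(tgt):
    s=ctrl.read_state(); p0=s['eef_pos']; R0=R.from_euler('xyz',s['tool_rot'])
    return np.round(np.r_[R0.inv().apply(tgt[0]-p0)/10,(R0.inv()*tgt[1]).as_rotvec()],3).tolist()
E
python3 - <<'E'
from h import *
print(rel(pose((209,-615,400),-71)));print(rel(pose((330,-190,420),10)))
E
```

```text
[-0.017, -0.019, -9.694, -0.002, 0.0, -0.004]
[25.121, -36.364, -11.63, -0.001, -0.001, -1.418]
```

Request:
send_rows(rows=[[[0,0,-5,0,0,0],[0,0,-9.6,0,0,-0.1],[25.1,-36.4,-11.6,0,0,-1.42],[25.1,-36.4,-11.6,0,0,-1.42],[25.1,-36.4,-11.6,0,0,-1.42],[25.1,-36.4,-11.6,0,0,-1.42],[25.1,-36.4,-11.6,0,0,-1.42],[25.1,-36.4,-11.6,0,0,-1.42],[25.1,-36.4,-11.6,0,0,-1.42],[25.1,-36.4,-11.6,0,0,-1.42]]], grip=0)

```text
clock: 1.1
eef_pos: [318.1, -228.8, 418.0]
tool_rot: [-3.141, 0.0, 1.634]
force: [1.4, 1.2, 0.3]
width: 85.2
gripper_force: 0.0
```

```bash
python3 - <<'E'
from h import *
s=ctrl.read_state();print(s['eef_pos'],s['tool_rot'],s['qpos'].round(2))
print(rel(pose((490,263.5,340),100)))
E
```

```text
[ 318.09483325 -228.83568238  417.9835424 ] [-3.14145187e+00  2.30813817e-04  1.63366275e+00] [ 0.89  0.13 -0.39  1.99  0.06  1.04  0.54]
[48.058, 20.251, 7.784, -0.0, 0.0, -1.682]
```

Request:
send_rows(rows=[[[48,20,7.8,0,0,-1.68],[48,20,7.8,0,0,-1.68],[48,20,7.8,0,0,-1.68],[48,20,7.8,0,0,-1.68],[48,20,7.8,0,0,-1.68],[48,20,7.8,0,0,-1.68],[48,20,7.8,0,0,-1.68],[48,20,7.8,0,0,-1.68],[48,20,7.8,0,0,-1.68],[48,20,7.8,0,0,-1.68]]])

```text
clock: 2.1
eef_pos: [482.4, 237.2, 343.1]
tool_rot: [-3.141, -0.0, 3.133]
force: [0.4, -0.5, -0.5]
width: 85.9
gripper_force: 0.0
```

```bash
python3 - <<'E'
from h import *
s=ctrl.read_state();print(s['eef_pos'],s['tool_rot'],s['qpos'].round(2))
print(rel(pose((490,263.5,300),105)))
E
```

```text
[482.4286489  237.19986583 343.0915525 ] [-3.14086170e+00 -3.74477398e-04  3.13342911e+00] [ 0.04  0.53 -0.84  1.77  0.45  1.05  0.6 ]
[-0.737, 2.639, 4.307, -0.001, -0.0, -0.27]
```

Request:
send_rows(rows=[[[-0.7,2.6,4.3,0,0,-0.27],[-0.7,2.6,4.3,0,0,-0.27],[-0.7,2.6,4.3,0,0,-0.27],[-0.7,2.6,4.3,0,0,-0.27],[-0.7,2.6,4.3,0,0,-0.27]]])

```text
clock: 2.6
eef_pos: [489.8, 260.9, 301.7]
tool_rot: [-3.141, 0.002, -2.889]
force: [-0.2, 0.3, 0.8]
width: 85.3
gripper_force: 0.0
```

```bash
python3 - <<'E'
from h import *
s=ctrl.read_state();print(s['eef_pos'],s['tool_rot'],s['qpos'].round(2))
print(rel(pose((490,263.5,204),105)))
d=snap('side')
a=d['pixels'][180:290,310:450,::-1]
cv2.imwrite('pics/s2.png',cv2.resize(a,None,fx=5,fy=5,interpolation=cv2.INTER_CUBIC))
E
```

```text
[489.82332876 260.8831637  301.69198004] [-3.14109589e+00  1.63522496e-03 -2.88869684e+00] [ 0.01  0.62 -0.87  1.77  0.56  1.01  0.74]
[-0.067, 0.254, 9.769, -0.001, 0.002, -0.009]
```

View pics/s2.png

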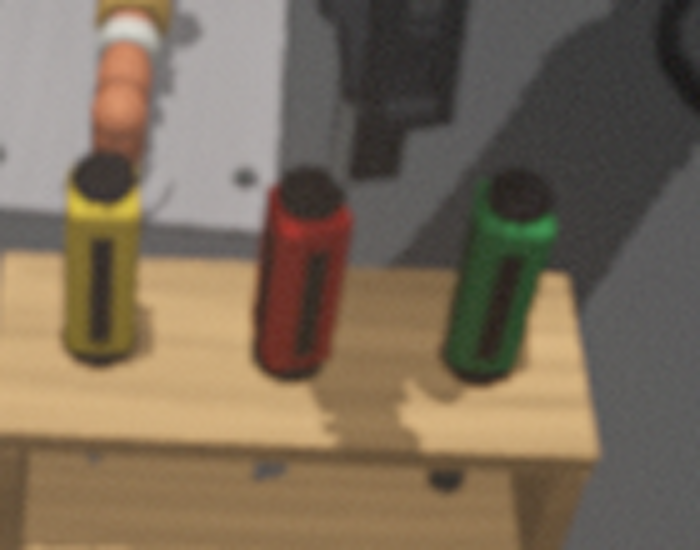

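The picture shows the red handle at (305,275), turned about 15 degrees with its front face towards the camera, and the open fingers above and behind it. Next I'll check the projection and descend.

```bash
python3 - <<'E'
from h import *
s=ctrl.read_state(); R0=R.from_euler('xyz',s['tool_rot'])
d=snap('side')
for o in([0,50,60],[0,-50,60],[0,0,135]): print(o,(proj(d,s['eef_pos']+R0.apply(o))[0]-[310,180])*5)
print((proj(d,[[490,263.5,191]])[0]-[310,180])*5)
E
```

```text
[0, 50, 60] [363.73686361 181.84156513]
[0, -50, 60] [290.22294951 -33.28687898]
[0, 0, 135] [301.98542524 221.59703926]
[309.02665697 180.59633549]
```

Request:
send_rows(rows=[[[0,0.2,3,0,0,0],[0,0.2,6,0,0,0],[0,0.2,6,0,0,0]]])

```text
clock: 3.0
eef_pos: [487.8, 261.3, 238.5]
tool_rot: [-3.139, -0.005, -2.887]
force: [-0.5, -0.1, -0.3]
width: 85.4
gripper_force: 0.0
```

```bash
python3 - <<'E'
from h import *
print(rel(pose((490,263.5,204),105)))
E
```

```text
[-0.287, 0.165, 3.447, -0.003, -0.005, -0.007]
```

Request:
send_rows(rows=[[[-0.2,0.2,2,0,0,0],[-0.2,0.2,3.4,0,0,0],[-0.2,0.2,3.4,0,0,0],[-0.2,0.2,3.4,0,0,0]]])

```text
clock: 3.4
eef_pos: [490.6, 265.9, 207.6]
tool_rot: [3.142, 0.001, -2.886]
force: [0.4, -0.1, 0.2]
width: 85.3
gripper_force: 0.0
```

Request:
send_rows(rows=[[[0,0,0,0,0,0],[0,0,0,0,0,0],[0,0,0,0,0,0],[0,0,0,0,0,0],[0,0,0,0,0,0],[0,0,0,0,0,0],[0,0,0,0,0,0],[0,0,0,0,0,0]]], grip=255)

```text
clock: 4.2
eef_pos: [490.4, 265.9, 207.2]
tool_rot: [-3.141, 0.0, -2.886]
force: [-1.3, -1.2, 5.0]
width: 25.0
gripper_force: 59.2
```

Request:
send_rows(rows=[[[0,0,-2,0,0,0],[0,0,-5,0,0,0],[0,0,-9,0,0,0],[0,0,-13,0,0,0],[0,0,-13,0,0,0],[0,0,-13,0,0,0]]])

```text
clock: 4.8
eef_pos: [490.4, 265.7, 336.9]
tool_rot: [-3.141, 0.001, -2.886]
force: [-0.3, -0.5, -1.9]
width: 25.2
gripper_force: 59.2
```

```bash
python3 - <<'E'
from h import *
import pickle
s=ctrl.read_state(); R0=R.from_euler('xyz',s['tool_rot']);print(s['eef_pos'],s['tool_rot'],s['qpos'].round(2))
D={n:snap(n) for n in('side','top')}; pickle.dump((D,s['eef_pos'],s['tool_rot']),open('d1.pkl','wb'))
d=D['side']
tip=s['eef_pos']+R0.apply([0,0,189.2]); u=proj(d,tip)[0]; print('tip exp',tip,u)
x0,y0=int(u[0])-35,int(u[1])-45
print(x0,y0)
save(d,'s3.png',(x0,y0,x0+70,y0+60),10)
E
```

```text
[490.38588702 265.6989227  336.9208645 ] [-3.14130630e+00  9.19745822e-04 -2.88564242e+00] [ 0.02  0.59 -0.9   1.72  0.52  1.08  0.78]
tip exp [490.56795013 265.69056374 147.72095229] [369.02037334 233.43470453]
334 188
```

View pics/s3.png

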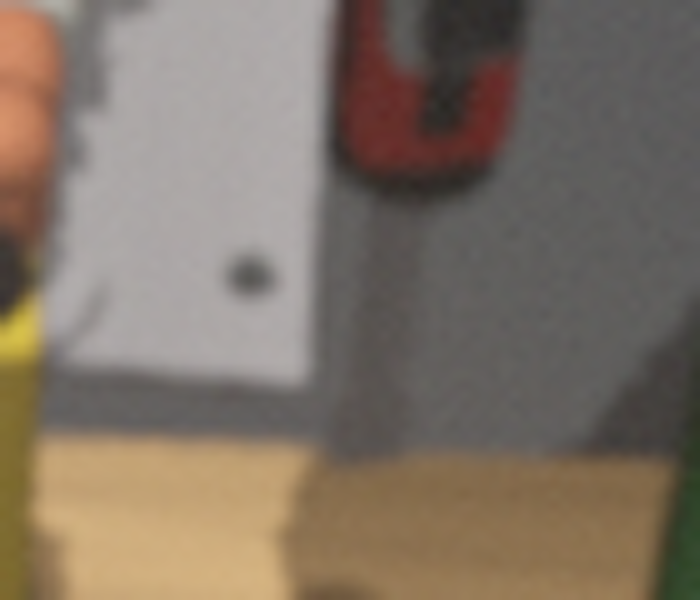

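The tip sits at about (365,455) in the crop, which matches the predicted position. The blade looks wide there (330–405), so its width lies along tool x, across the fingers. Now I'll move over to the valve.

```bash
python3 - <<'E'
from h import *
print(rel(pose((465,110,330),35,15)))
E
```

```text
[6.328, -14.363, 0.562, -0.099, -0.263, 1.209]
```

Request:
send_rows(rows=[[[6.3,-14.4,0.6,-0.1,-0.26,1.21],[6.3,-14.4,0.6,-0.1,-0.26,1.21],[6.3,-14.4,0.6,-0.1,-0.26,1.21],[6.3,-14.4,0.6,-0.1,-0.26,1.21],[6.3,-14.4,0.6,-0.1,-0.26,1.21],[6.3,-14.4,0.6,-0.1,-0.26,1.21],[6.3,-14.4,0.6,-0.1,-0.26,1.21],[6.3,-14.4,0.6,-0.1,-0.26,1.21],[6.3,-14.4,0.6,-0.1,-0.26,1.21],[6.3,-14.4,0.6,-0.1,-0.26,1.21]]])

```text
clock: 5.9
eef_pos: [464.7, 110.5, 329.5]
tool_rot: [2.926, 0.145, 2.166]
force: [0.4, 0.7, -1.6]
width: 25.2
gripper_force: 60.0
```

```bash
python3 - <<'E'
from h import *
s=ctrl.read_state();print(s['eef_pos'],s['tool_rot'],s['qpos'].round(2))
print(rel(pose((439,-3.6,275.5),-6,30)))
E
```

```text
[464.69154641 110.52969419 329.47418164] [2.92648019 0.14485351 2.16596412] [ 0.09  0.3  -0.54  2.11  0.47  0.58 -0.18]
[-7.147, -9.716, 4.527, -0.261, -0.071, 0.711]
```

Request:
send_rows(rows=[[[-7.1,-9.7,4.5,-0.26,-0.07,0.71],[-7.1,-9.7,4.5,-0.26,-0.07,0.71],[-7.1,-9.7,4.5,-0.26,-0.07,0.71],[-7.1,-9.7,4.5,-0.26,-0.07,0.71],[-7.1,-9.7,4.5,-0.26,-0.07,0.71],[-7.1,-9.7,4.5,-0.26,-0.07,0.71],[-7.1,-9.7,4.5,-0.26,-0.07,0.71],[-7.1,-9.7,4.5,-0.26,-0.07,0.71]]])

```text
clock: 6.7
eef_pos: [439.0, -5.2, 275.5]
tool_rot: [2.67, 0.012, 1.58]
force: [-0.4, 0.3, -1.4]
width: 25.6
gripper_force: 63.3
```

```bash
python3 - <<'E'
from h import *
s=ctrl.read_state();print(s['eef_pos'],s['tool_rot'],s['qpos'].round(2))
print(rel(pose((448.9,-3.6,258.2),-6,30)))
E
```

```text
[438.96479323  -5.1603538  275.45392212] [2.67045083 0.01158675 1.57981762] [ 0.41  0.33 -0.63  2.43  1.71  0.27 -1.79]
[0.167, 0.104, 1.987, -0.052, 0.009, 0.118]
```

Request:
send_rows(rows=[[[0.1,0.1,0.5,0,0,-1.45],[0.1,0.1,0.5,0,0,-1.45],[0.1,0.1,0.5,0,0,-1.45],[0.1,0.1,0.5,0,0,-1.45],[0.1,0.1,0.5,0,0,-1.45],[0.1,0.1,0.5,0,0,-1.45],[0.1,0.1,0.5,0,0,-1.45],[0.1,0.1,0.5,0,0,-1.45],[0.1,0.1,0.5,0,0,-1.45],[0.1,0.1,0.5,0,0,-1.45]]])

```text
clock: 7.7
eef_pos: [442.0, -3.9, 271.4]
tool_rot: [3.097, 0.468, 3.03]
force: [-0.1, -0.7, -1.1]
width: 25.4
gripper_force: 63.3
```

```bash
python3 - <<'E'
from h import *
s=ctrl.read_state();print(s['eef_pos'],s['tool_rot'],s['qpos'].round(2))
print(rel(pose((448.9,-3.6,258.2),174,30)))
E
```

```text
[442.01687947  -3.91847788 271.355534  ] [3.09709793 0.46798909 3.03008396] [ 0.35  0.33 -0.55  2.43  1.78  0.24 -0.39]
[-0.014, 0.042, 1.484, 0.033, -0.05, -1.565]
```

Request:
send_rows(rows=[[[0,0,1.5,0.03,-0.05,-1.56],[0,0,1.5,0.03,-0.05,-1.56],[0,0,1.5,0.03,-0.05,-1.56],[0,0,1.5,0.03,-0.05,-1.56],[0,0,1.5,0.03,-0.05,-1.56],[0,0,1.5,0.03,-0.05,-1.56],[0,0,1.5,0.03,-0.05,-1.56],[0,0,1.5,0.03,-0.05,-1.56],[0,0,1.5,0.03,-0.05,-1.56],[0,0,1.5,0.03,-0.05,-1.56]]])

```text
clock: 8.7
eef_pos: [448.9, -3.8, 258.1]
tool_rot: [-2.627, 0.083, -1.718]
force: [-0.2, -0.2, -0.7]
width: 25.0
gripper_force: 63.3
```

```bash
cat > look.py <<'E'
from h import *
import sys,pickle
s=ctrl.read_state();R0=R.from_euler('xyz',s['tool_rot']);print(s['eef_pos'],s['tool_rot'],s['qpos'].round(2),s['force'].round(1))
tip=s['eef_pos']+R0.apply([0,0,189.2]); z=R0.apply([0,0,1]);x=R0.apply([1,0,0])
n=np.array([-.5,0,.866]);f=np.array([553.5,-3.6,77]);xf=np.array([.866,0,.5])
print('tip',tip.round(1),'depth',(tip-f)@n,'across',(tip-f)@xf,'y',(tip-f)[1],'tilt',z.round(3),'blade ang cw',np.arctan2(-x@xf*np.sign(x[1]),abs(x[1])))
D={k:snap(k) for k in('side','top')};pickle.dump((D,s['eef_pos'],s['tool_rot']),open('d2.pkl','wb'))
ims=[]
for k,sz in(('top',5),('side',5)):
    u=proj(D[k],f)[0]; x0,y0=int(u[0])-35,int(u[1])-40;print(k,x0,y0,'tip px',(proj(D[k],tip)[0]-[x0,y0])*5.5,'face px',(u-[x0,y0])*5.5)
    ims.append(cv2.resize(D[k]['pixels'][y0:y0+70,x0:x0+70,::-1],(385,385),interpolation=cv2.INTER_CUBIC))
cv2.imwrite('pics/'+sys.argv[1],np.hstack(ims))
E
python3 look.py l1.png
```

```text
[448.91940081  -3.7723747  258.07700418] [-2.62691303  0.08314812 -1.71785572] [ 0.29  0.38 -0.49  2.47  2.24  0.3   0.65] [-0.2 -0.2 -0.7]
tip [543.1  -3.9  94. ] depth 19.907955183435647 across -0.5685809121835224 y -0.28922174094139574 tilt [ 0.498 -0.001 -0.867] blade ang cw -0.1687831047846359
top 337 175 tip px [197.39808241 241.89279846] face px [192.66758872 220.35736935]
side 308 124 tip px [219.16752299 194.73098045] face px [193.34074587 223.27465484]
```

View pics/l1.png

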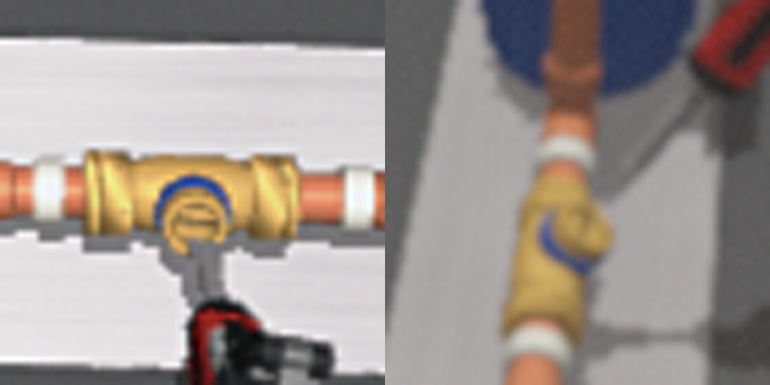

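The top crop shows the rim centred at about (197,222) and the blade tip near (195,245). The side crop shows the tip near (225,197) and the rim at (203,226). In both, the tip and rim sit as predicted relative to each other, so I'll get the slot angle with a small line fit.

```bash
cat > slot.py <<'E'
from h import *
import pickle
n=np.array([-.5,0,.866]);xf=np.array([.866,0,.5]);yv=np.array([0,1.,0])
ims=[pickle.load(open('d0.pkl','rb'))['top'],pickle.load(open('d2.pkl','rb'))[0]['top']]+[snap('top') for _ in range(3)]
f=np.array([554,-3.8,77.])
g=np.arange(-11,11.01,.25);X,Y=np.meshgrid(g,g) # X right=-y, Y up=xf
P=f-X.reshape(-1,1)*yv+Y.reshape(-1,1)*xf
acc=0
for d in ims:
    u=proj(d,P).reshape(*X.shape,2).astype(np.float32)
    acc=acc+cv2.remap(cv2.cvtColor(d['pixels'],cv2.COLOR_RGB2GRAY).astype(np.float32),u[...,0],u[...,1],cv2.INTER_CUBIC)
acc/=len(ims)
res=[]
from scipy.ndimage import map_coordinates
def samp(x,y): return map_coordinates(acc,[(y+11)/.25,(x+11)/.25],order=1)
tt=np.linspace(-6.5,6.5,60)
for a in np.arange(-.4,.7,.03):      # a = cw angle
    dx,dy=np.cos(a),-np.sin(a); nx,ny=np.sin(a),np.cos(a)
    for o in np.arange(-4,4.1,.3):
        w=lambda k:samp(tt*dx+(o+k)*nx,tt*dy+(o+k)*ny).mean()
        res.append((np.mean([w(k) for k in(-.7,0,.7)])-.5*(w(-3)+w(3)),a,o))
res.sort()
for r in res[:12]: print(np.round(r,2))
for xs in np.arange(-7,7.1,2): 
    ys=np.arange(-4,6,.5); v=samp(np.full(len(ys),xs),ys); print(xs,v.astype(int))
E
python3 slot.py
```

```text
[-50.3    0.08  -0.4 ]
[-5.016e+01  5.000e-02 -4.000e-01]
[-50.01   0.11  -0.4 ]
[-50.     0.11  -0.1 ]
[-49.92   0.08  -0.1 ]
[-49.62   0.14  -0.1 ]
[-4.961e+01  2.000e-02 -4.000e-01]
[-49.38   0.05  -0.1 ]
[-49.32   0.14  -0.4 ]
[-48.77   0.17  -0.1 ]
[-4.855e+01 -1.000e-02 -4.000e-01]
[-4.84e+01  2.00e-02 -1.00e-01]
-7.0 [172 173 171 165 156 147 138 129 123 118 116 116 118 121 126 133 140 148
 155 160]
-5.0 [179 176 171 163 154 145 136 129 126 126 128 133 139 146 153 160 167 171
 171 166]
-3.0 [176 172 165 154 144 133 125 119 118 122 129 137 145 153 160 167 171 172
 169 161]
-1.0 [174 169 162 152 141 131 121 117 120 128 140 152 165 173 178 181 181 177
 170 159]
1.0 [175 170 163 151 138 126 117 113 116 128 143 158 171 180 185 187 185 179
 171 158]
3.0 [171 166 158 147 134 121 109 105 109 121 136 153 170 179 184 184 181 174
 167 156]
5.0 [160 155 146 136 123 111 102  98 103 115 131 149 164 172 173 167 160 153
 148 145]
7.0 [138 134 128 121 110  99  92  90  95 106 121 139 151 157 156 149 141 134
 134 139]
```

```bash
cat > tgt.py <<'E'
from h import *
import sys
# args: depth above face, across, yoff, cw
dep,ac,yo,cw=map(float,sys.argv[1:5])
n=np.array([-.5,0,.866]);xf=np.array([.866,0,.5]);f=np.array([553.5,-4,77.])
print('rel',rel(pose(f+n*(dep+189.2)+xf*ac+[0,yo,0],180-np.degrees(cw),30)))
s=ctrl.read_state();R0=R.from_euler('xyz',s['tool_rot']);t=s['eef_pos']+R0.apply([0,0,189.2])-f;x=R0.apply([1,0,0])
print('now dep %.1f ac %.1f y %.1f cw %.3f'%(t@n,t@xf,t[1],np.arctan2(x@xf*np.sign(x[1]),abs(x[1]))),'F.n',s['force']@n,'F.x',s['force']@xf,'Fy',s['force'][1],'T.n',s['torque'].round(2),s['qpos'].round(2),s['clock'])
E
python3 tgt.py 6 0 0 0.09
```

```text
rel [-0.008, 0.018, 1.413, 0.002, -0.001, -0.09]
now dep 20.1 ac -0.2 y -0.3 cw 0.180 F.n -1.6921210989957052 F.x -1.3515945633114081 Fy -0.1347029016369347 T.n [-0.01  0.73  0.  ] [ 0.3   0.38 -0.49  2.47  2.24  0.3   0.64] 8.95
```

Request:
send_rows(rows=[[[0,0,0.5,0,0,-0.09],[0,0,1,0,0,-0.09],[0,0,1.4,0,0,-0.09],[0,0,1.4,0,0,-0.09],[0,0,1.4,0,0,-0.09]]])

```text
clock: 9.45
eef_pos: [456.1, -3.8, 246.5]
tool_rot: [-2.621, 0.043, -1.648]
force: [0.1, -0.3, -2.4]
width: 25.2
gripper_force: 63.3
```

```bash
python3 tgt.py 0 0 0 0.09
```

```text
rel [0.018, 0.041, 0.629, 0.001, -0.001, 0.002]
now dep 6.3 ac 0.2 y -0.1 cw 0.088 F.n -2.105833086608355 F.x -1.0634921303762725 Fy -0.3330564317088088 T.n [0.04 0.69 0.03] [ 0.29  0.42 -0.49  2.47  2.29  0.34  0.69] 9.45
```

Request:
send_rows(rows=[[[0,0,0.3,0,0,0],[0,0,0.6,0,0,0],[0,0,0.8,0,0,0],[0,0,0.8,0,0,0]]])

```text
clock: 9.85
eef_pos: [459.5, -3.8, 240.7]
tool_rot: [-2.619, 0.041, -1.646]
force: [-12.0, -0.8, 21.1]
width: 25.3
gripper_force: 66.7
```

```bash
python3 tgt.py -4.5 0 0 0.09
```

```text
rel [0.027, 0.046, 0.408, -0.001, -0.002, 0.005]
now dep -0.4 ac 0.6 y -0.1 cw 0.085 F.n 24.248917640098753 F.x 0.1826759197188501 Fy -0.8183391408550387 T.n [-0.19  0.6  -0.08] [ 0.3   0.44 -0.51  2.46  2.31  0.36  0.67] 9.85
```

Request:
send_rows(rows=[[[0,0.05,0,0,0,0],[0,0.1,0,0,0,0],[0,0.15,0,0,0,0],[0,0.2,0,0,0,0]]])

```text
clock: 10.25
eef_pos: [458.8, -3.7, 240.4]
tool_rot: [-2.616, 0.04, -1.646]
force: [-10.0, -0.6, 20.5]
width: 25.5
gripper_force: 66.4
```

```bash
python3 tgt.py -4.5 0 0 0.09
```

```text
rel [0.031, -0.026, 0.417, -0.004, -0.002, 0.005]
now dep -0.3 ac 0.4 y -0.2 cw 0.085 F.n 22.771391864067503 F.x 1.5945591142149986 Fy -0.5923078084688331 T.n [-0.12 -0.15 -0.05] [ 0.35  0.45 -0.58  2.47  2.25  0.39  0.74] 10.25
```

Request:
send_rows(rows=[[[0,0,-0.08,0,0,0],[0,0.08,-0.08,0,0,0],[0,0.16,-0.08,0,0,0],[0,0.16,-0.04,0,0,0]]])

```text
clock: 10.65
eef_pos: [458.4, -3.5, 240.2]
tool_rot: [-2.614, 0.041, -1.646]
force: [-9.3, -0.3, 22.8]
width: 25.4
gripper_force: 66.8
```

```bash
python3 tgt.py -4.5 0 0 0.09
```

```text
rel [0.037, -0.082, 0.419, -0.005, -0.002, 0.004]
now dep -0.3 ac 0.2 y 0.0 cw 0.086 F.n 24.411108825338765 F.x 3.343369122448058 Fy -0.29159952621262664 T.n [-0.32 -0.59 -0.12] [ 0.51  0.51 -0.82  2.47  2.07  0.5   0.91] 10.65
```

Request:
send_rows(rows=[[[0,0,-0.2,0,0,0],[0,0.0,-0.2,0,0,0]]])

```text
clock: 10.85
eef_pos: [456.0, -3.8, 240.2]
tool_rot: [-2.62, 0.043, -1.648]
force: [-0.7, 0.4, 0.4]
width: 25.5
gripper_force: 63.3
```

```bash
python3 tgt.py 0 -1 0 0.09
```

```text
rel [0.0, -0.182, 0.089, 0.0, -0.001, 0.002]
now dep 0.9 ac -2.9 y -0.1 cw 0.088 F.n 0.7237675144102139 F.x -0.42108532820870953 Fy 0.37145311943017734 T.n [ 0.03  0.53 -0.07] [ 0.53  0.51 -0.85  2.47  2.04  0.51  0.94] 10.85
```

Request:
send_rows(rows=[[[0,-0.18,0,0,0,0],[0,-0.18,0.1,0,0,0],[0,-0.18,0.16,0,0,0],[0,-0.18,0.2,0,0,0]]])

```text
clock: 11.25
eef_pos: [458.7, -3.7, 239.2]
tool_rot: [-2.62, 0.042, -1.647]
force: [-0.1, 0.3, -2.0]
width: 25.2
gripper_force: 63.4
```

```bash
python3 tgt.py -4.5 0 0 0.09
```

```text
rel [0.019, -0.103, 0.313, 0.001, -0.001, 0.003]
now dep -1.4 ac -1.1 y 0.0 cw 0.087 F.n -1.7219009573156365 F.x -1.0966586006064323 Fy 0.34288002798801964 T.n [ 0.    0.7  -0.02] [ 0.53  0.52 -0.84  2.46  2.04  0.51  0.94] 11.25
```

At ac −1.1 the tip is at −1.4 with no contact force, so it has gone into the slot. I'll go deeper.

Request:
send_rows(rows=[[[0,0,0.15,0,0,0],[0,0,0.3,0,0,0],[0,0,0.35,0,0,0],[0,0,0.35,0,0,0]]])

```text
clock: 11.65
eef_pos: [460.2, -3.7, 236.2]
tool_rot: [-2.62, 0.042, -1.646]
force: [-0.6, 0.2, 0.7]
width: 25.2
gripper_force: 63.9
```

```bash
python3 tgt.py -4.5 0 0 0.09
```

```text
rel [0.019, -0.117, -0.015, 0.001, -0.001, 0.003]
now dep -4.7 ac -1.3 y 0.0 cw 0.087 F.n 0.9695846710333702 F.x -0.17985563096194662 Fy 0.22294252785946844 T.n [-0.01  0.66 -0.04] [ 0.52  0.53 -0.85  2.46  2.05  0.52  0.94] 11.65
```

Request:
send_rows(rows=[[[0,0,0.05,0,0,0.1],[0,0,0.05,0,0,0.2],[0,0,0.05,0,0,0.3],[0,0,0.05,0,0,0.4],[0,0,0.05,0,0,0.5],[0,0,0.05,0,0,0.6],[0,0,0.05,0,0,0.7],[0,0,0.05,0,0,0.7]]])

```text
clock: 12.45
eef_pos: [460.3, -3.8, 236.1]
tool_rot: [-2.754, 0.361, -2.288]
force: [-4.0, -0.8, 6.0]
width: 25.3
gripper_force: 64.6
```

```bash
python3 tgt.py -5 -1 0 1.67
```

```text
rel [0.003, -0.022, 0.015, -0.002, -0.001, 0.882]
now dep -4.9 ac -1.2 y -0.1 cw 0.788 F.n 7.234858355243389 F.x -0.47950814183378654 Fy -0.8207843410561415 T.n [-0.24  0.65  0.06] [ 0.62  0.59 -1.02  2.46  1.95  0.62  0.33] 12.45
```

Request:
send_rows(rows=[[[0,0,0,0,0,0.1],[0,0,0,0,0,0.2],[0,0,0,0,0,0.3],[0,0,0,0,0,0.4],[0,0,0,0,0,0.5],[0,0,0,0,0,0.6],[0,0,0,0,0,0.7],[0,0,0,0,0,0.8],[0,0,0,0,0,0.86],[0,0,0,0,0,0.86]]])

```text
clock: 13.45
eef_pos: [460.0, -3.7, 235.9]
tool_rot: [3.099, 0.521, 3.054]
force: [-4.6, 0.1, 5.5]
width: 25.5
gripper_force: 64.5
```

```bash
python3 tgt.py -5 -1 0 1.67; python3 look.py l2.png
```

```text
rel [-0.051, -0.027, 0.016, -0.001, -0.001, 0.023]
now dep -4.8 ac -1.7 y 0.1 cw -1.494 F.n 7.10428587813503 F.x -1.2654425347121263 Fy 0.10001876513458685 T.n [-0.13  0.82  0.04] [ 0.7   0.66 -1.17  2.46  1.87  0.74 -0.45] 13.45
[460.03353365  -3.69147147 235.91390861] [3.0990004  0.52114589 3.0535794 ] [ 0.7   0.66 -1.17  2.46  1.87  0.74 -0.45] [-4.6  0.1  5.5]
tip [554.5  -3.9  72. ] depth -4.8429226530881 across -1.6532916889931206 y -0.3390822621414604 tilt [ 0.499 -0.001 -0.866] blade ang cw 1.4944896851608265
top 337 175 tip px [192.26309108 219.02630258] face px [192.66758872 220.35736935]
side 308 124 tip px [190.6434526  231.34583929] face px [193.34074587 223.27465484]
```

View pics/l2.png

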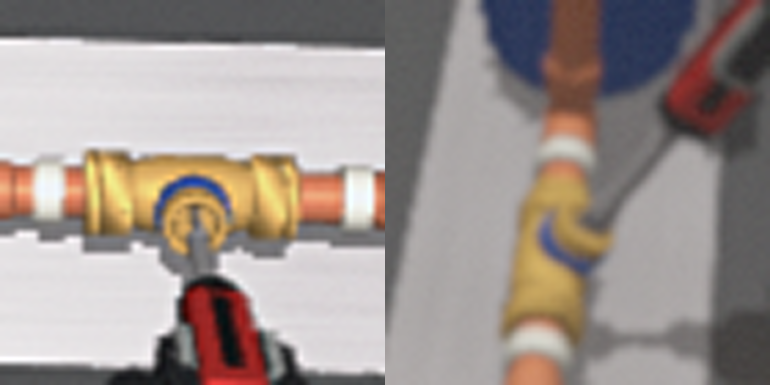

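The blade is seated in the screw (top crop 197,215) and the driver has turned. I'll push further until the stop shows up in the torque.

Request:
send_rows(rows=[[[0,0,0,0,0,0.05],[0,0,0,0,0,0.09],[0,0,0,0,0,0.12],[0,0,0,0,0,0.12],[0,0,0,0,0,0.12]]])

```text
clock: 14.05
eef_pos: [460.0, -3.7, 235.9]
tool_rot: [3.032, 0.512, 2.918]
force: [-3.1, -0.8, 5.2]
width: 25.5
gripper_force: 64.3
```

```bash
python3 - <<'E'
from h import *
n=np.array([-.5,0,.866]);s=ctrl.read_state();R0=R.from_euler('xyz',s['tool_rot']);x=R0.apply([1,0,0])
print('T.n',s['torque']@n,s['torque'],s['width'],'cw',np.pi/2-(np.arctan2(x[1],x@[.866,0,.5])),s['qpos'].round(2))
E
python3 tgt.py -5 -1 0 1.67
```

```text
T.n 0.1682128856680752 [-0.13090395  0.87607423  0.11866156] 25.513701043216454 cw -1.3758714607729203 [ 0.7   0.67 -1.18  2.46  1.87  0.75 -0.56]
rel [-0.056, -0.02, 0.017, -0.002, -0.001, -0.096]
now dep -4.8 ac -1.7 y 0.0 cw -1.376 F.n 6.076495805941077 F.x -0.0668628636412163 Fy -0.8096227847129963 T.n [-0.13  0.88  0.12] [ 0.7   0.67 -1.18  2.46  1.87  0.75 -0.56] 14.05
```

Request:
send_rows(rows=[[[0,0,0,0,0,0.05],[0,0,0,0,0,0.1],[0,0,0,0,0,0.14],[0,0,0,0,0,0.14],[0,0,0,0,0,0.14]]])

```text
clock: 14.55
eef_pos: [460.0, -3.8, 235.9]
tool_rot: [2.956, 0.492, 2.76]
force: [-4.5, -0.3, 5.7]
width: 25.2
gripper_force: 64.3
```

```bash
python3 - <<'E'
from h import *
n=np.array([-.5,0,.866]);s=ctrl.read_state();R0=R.from_euler('xyz',s['tool_rot']);x=R0.apply([1,0,0])
print('T.n',s['torque']@n,s['torque'],s['width'],s['gripper_force'])
E
python3 tgt.py -5 -1 0 1.67
```

```text
T.n 0.3411127217398343 [-0.36817236  0.92494567  0.18132395] 25.198960934065006 64.30302858352661
rel [-0.061, -0.001, 0.017, -0.002, -0.001, -0.235]
now dep -4.8 ac -1.7 y -0.1 cw -1.237 F.n 7.151167092418007 F.x -1.0812063917146095 Fy -0.26182134317377836 T.n [-0.37  0.92  0.18] [ 0.71  0.67 -1.19  2.46  1.86  0.75 -0.7 ] 14.55
```

Request:
send_rows(rows=[[[0,0,0,0,0,0.05],[0,0,0,0,0,0.1],[0,0,0,0,0,0.1],[0,0,0,0,0,0.1]]])

```text
clock: 14.95
eef_pos: [459.9, -3.9, 235.8]
tool_rot: [2.906, 0.471, 2.651]
force: [-5.3, -0.8, 5.3]
width: 25.1
gripper_force: 64.4
```

```bash
python3 - <<'E'
from h import *
n=np.array([-.5,0,.866]);s=ctrl.read_state();R0=R.from_euler('xyz',s['tool_rot']);x=R0.apply([1,0,0])
print('T.n',s['torque']@n,s['torque'],s['width'],s['gripper_force'])
import pickle
d=snap('side');pickle.dump(d,open('d3.pkl','wb'))
E
python3 tgt.py -5 -1 0 1.77
```

```text
T.n 0.5212721374635014 [-0.46035824  0.90356412  0.33613512] 25.10415037509434 64.42621350288391
rel [-0.064, 0.012, 0.017, -0.002, -0.0, -0.234]
now dep -4.8 ac -1.8 y -0.2 cw -1.138 F.n 6.270281914642813 F.x -1.290601840503749 Fy -0.7104915089432098 T.n [-0.51  0.98  0.4 ] [ 0.71  0.68 -1.19  2.46  1.86  0.76 -0.79] 15.0
```

Request:
send_rows(rows=[[[0,0,0,0,0,-0.1],[0,0,0,0,0,-0.2],[0,0,0,0,0,-0.27],[0,0,0,0,0,-0.27],[0,0,0,0,0,-0.27]]])

```text
clock: 15.5
eef_pos: [459.8, -3.7, 235.7]
tool_rot: [3.048, 0.514, 2.95]
force: [-6.3, -0.1, 6.3]
width: 25.4
gripper_force: 64.3
```

```bash
python3 - <<'E'
from h import *
n=np.array([-.5,0,.866]);s=ctrl.read_state();R0=R.from_euler('xyz',s['tool_rot']);x=R0.apply([1,0,0])
print('T.n',s['torque']@n,s['torque'],s['width'],s['gripper_force'])
E
python3 tgt.py 30 -1.7 0 1.73
```

```text
T.n 0.015249186766789529 [-0.0206969   1.2063304   0.00565905] 25.408717164699773 64.29235339164734
rel [-0.008, -0.038, -3.486, -0.001, -0.001, -0.007]
now dep -4.9 ac -2.1 y 0.1 cw -1.404 F.n 8.593889676045093 F.x -2.2946357042372414 Fy -0.06663487447184796 T.n [-0.02  1.21  0.01] [ 0.69  0.65 -1.15  2.46  1.88  0.72 -0.55] 15.5
```

Torque is relieved, so I'll withdraw along the axis and check the slot.

Request:
send_rows(rows=[[[0,0,-0.5,0,0,0],[0,0,-1,0,0,0],[0,0,-2,0,0,0],[0,0,-3.5,0,0,0],[0,0,-5,0,0,0],[0,0,-5,0,0,0]]])

```text
clock: 16.1
eef_pos: [435.6, -4.0, 280.7]
tool_rot: [3.05, 0.519, 2.951]
force: [0.6, -0.4, -1.5]
width: 25.4
gripper_force: 63.4
```

```bash
sed -e 's/^ims=.*/ims=[snap("top") for _ in range(3)]/' -e 's/np.arange(-.4,.7,.03)/np.arange(1.1,2.1,.04)/' -e '/^for xs/,$d' slot.py > slot2.py; python3 slot2.py; python3 - <<'E'
from h import *
s=ctrl.read_state();print(s['eef_pos'],s['tool_rot'],s['qpos'].round(2),s['force'])
print(rel(pose((455,110,335),142,12)))
E
```

```text
[-61.19   1.58  -0.4 ]
[-60.89   1.62  -0.4 ]
[-60.72   1.54  -0.4 ]
[-60.68   1.58  -0.1 ]
[-60.43   1.54  -0.1 ]
[-60.19   1.62  -0.1 ]
[-59.75   1.66  -0.4 ]
[-59.33   1.5   -0.4 ]
[-59.26   1.5   -0.1 ]
[-58.83   1.66  -0.1 ]
[-58.41   1.58  -0.7 ]
[-58.32   1.62  -0.7 ]
[435.86088658  -4.04233843 279.06999644] [3.04826984 0.51567997 2.94980478] [ 0.77  0.48 -1.17  2.46  1.73  0.57 -0.43] [ 0.41894892  0.36477705 -1.21746357]
[-2.501, 11.977, -3.912, -0.121, 0.306, -1.065]
```

The slot fit gives 1.58 rad, so the valve is closed. Returning to the stand.

```bash
python3 - <<'E'
from h import *
print(rel(pose((465,110,340),88,15)));print(rel(pose((490,235,345),92,0)))
E
```

```text
[-3.602, 12.162, -3.845, 0.024, 0.261, -0.131]
[-3.911, 24.891, -3.056, 0.032, 0.523, -0.197]
```

Request:
send_rows(rows=[[[-1.5,1,-3.8,0,0.05,0],[-3.6,5,-3.8,0.02,0.15,-0.07],[-3.6,10,-3.8,0.02,0.26,-0.13],[-3.8,14,-3.6,0.03,0.35,-0.16],[-3.9,18,-3.4,0.03,0.45,-0.2],[-3.9,21,-3.2,0.03,0.52,-0.2],[-3.9,24,-3.1,0.03,0.52,-0.2],[-3.9,24.9,-3.1,0.03,0.52,-0.2],[-3.9,24.9,-3.1,0.03,0.52,-0.2]]])

```text
clock: 17.15
eef_pos: [488.8, 240.3, 344.7]
tool_rot: [3.136, 0.001, -3.097]
force: [-0.1, -0.6, -1.5]
width: 25.5
gripper_force: 63.3
```

```bash
python3 - <<'E'
from h import *
s=ctrl.read_state();print(s['eef_pos'],s['tool_rot'],s['qpos'].round(2),s['force'])
print(rel(pose((490.4,264.5,335),94,0)))
E
```

```text
[488.7618071  240.32059571 344.73073793] [ 3.13600137e+00  1.09001190e-03 -3.09696651e+00] [ 0.18  0.65 -1.13  1.75  0.63  1.16  0.48] [-0.10839089 -0.63752352 -1.54233911]
[-0.27, 2.403, 0.987, 0.006, 0.001, -0.025]
```

Request:
send_rows(rows=[[[-0.27,2.4,0.9,0.006,0,-0.025],[-0.27,2.4,0.9,0.006,0,-0.025],[-0.27,2.4,0.9,0.006,0,-0.025],[-0.27,2.4,0.9,0.006,0,-0.025]]])

```text
clock: 17.55
eef_pos: [491.2, 258.1, 335.9]
tool_rot: [-3.136, 0.002, -3.079]
force: [-0.3, 0.2, -1.8]
width: 25.1
gripper_force: 63.3
```

```bash
python3 - <<'E'
from h import *
s=ctrl.read_state();print(s['eef_pos'],s['tool_rot'],s['force'])
R0=R.from_euler('xyz',s['tool_rot']);tip=s['eef_pos']+R0.apply([0,0,189.2])
print(rel(pose((490.4,264.5,209),94,0)))
ims=[]
for k in('top','side'):
    d=snap(k);u=proj(d,tip)[0];x0,y0=int(u[0])-35,int(u[1])-40;print(k,(u-[x0,y0])*5.5,(proj(d,[490.4,264.5,98])[0]-[x0,y0])*5.5)
    ims.append(cv2.resize(d['pixels'][y0:y0+70,x0:x0+70,::-1],(385,385),interpolation=cv2.INTER_CUBIC))
cv2.imwrite('pics/l3.png',np.hstack(ims))
E
```

```text
[491.20590259 258.1413062  335.90719991] [-3.13551380e+00  1.90455908e-03 -3.07925317e+00] [-0.32469359  0.15371568 -1.77006501]
[0.065, 0.717, 12.686, -0.006, 0.002, -0.007]
top [195.1127544  224.59888528] [194.13610997 230.95337406]
side [195.27713189 220.24286585] [184.73837689 330.10683127]
```

View pics/l3.png

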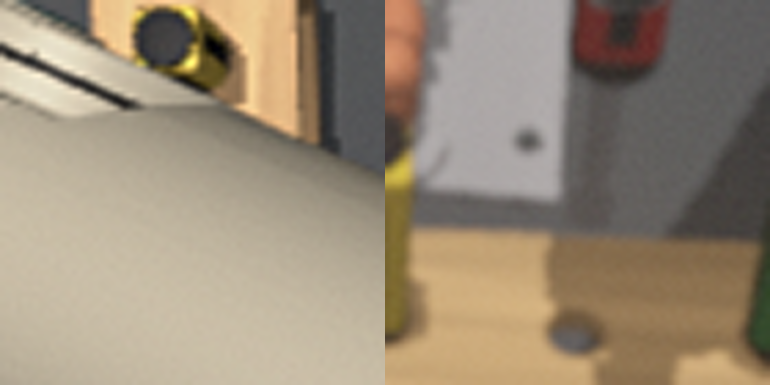

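The side crop shows the empty well at about (190,332), close to the target's projection (185,330). I'll centre over it and look at the pose again.

```bash
python3 - <<'E'
from h import *
print(ctrl.read_state()['eef_pos'],rel(pose((490.4,264.5,320),94,0)))
E
```

```text
[491.3096954  258.30795019 336.35798698] [0.057, 0.633, 1.632, -0.005, 0.003, -0.008]
```

Request:
send_rows(rows=[[[0.06,0.63,0,-0.005,0.003,-0.01],[0.06,0.63,1.6,-0.005,0.003,-0.01],[0.06,0.63,1.6,-0.005,0.003,-0.01],[0.06,0.63,1.6,-0.005,0.003,-0.01]]])

```text
clock: 18.05
eef_pos: [489.8, 265.3, 319.6]
tool_rot: [-3.141, -0.001, -3.068]
force: [-0.0, 0.2, -1.3]
width: 25.6
gripper_force: 63.3
```

```bash
python3 - <<'E'
from h import *
s=ctrl.read_state();print(s['eef_pos'],s['tool_rot'],s['qpos'].round(2),rel(pose((490.4,264.5,270),94,0)))
E
```

```text
[489.79425189 265.29923668 319.63789611] [-3.14124389e+00 -1.48977924e-03 -3.06764929e+00] [ 0.11  0.69 -1.1   1.74  0.67  1.14  0.45] [-0.062, -0.082, 4.964, -0.0, -0.001, 0.004]
```

Request:
send_rows(rows=[[[-0.05,-0.05,1.5,0,0,0],[-0.05,-0.05,3,0,0,0],[-0.05,-0.05,4.5,0,0,0],[-0.05,-0.05,5,0,0,0]]])

```text
clock: 18.45
eef_pos: [489.9, 264.4, 267.9]
tool_rot: [-3.14, -0.003, -3.068]
force: [-0.4, -0.6, -0.9]
width: 25.4
gripper_force: 63.4
```

```bash
python3 - <<'E'
from h import *
s=ctrl.read_state();print(s['eef_pos'],s['tool_rot'],s['force'],rel(pose((490.4,264.5,209),94,0)))
E
```

```text
[489.85689884 264.3509879  267.91132887] [-3.14024072 -0.00333045 -3.06762326] [-0.3978169  -0.60584016 -0.86989567] [-0.075, 0.019, 5.891, -0.001, -0.003, 0.004]
```

In the well with no contact. Lowering until the collar nearly rests.

Request:
send_rows(rows=[[[0,0,2,0,0,0],[0,0,4,0,0,0],[0,0,5.4,0,0,0],[0,0,5.9,0,0,0],[0,0,6.0,0,0,0],[0,0,6.0,0,0,0]]])

```text
clock: 19.05
eef_pos: [490.7, 265.8, 210.9]
tool_rot: [3.14, 0.001, -3.068]
force: [0.2, -0.2, -0.8]
width: 25.5
gripper_force: 63.4
```

Request:
send_rows(rows=[[[0,0,0.1,0,0,0],[0,0,0.2,0,0,0],[0,0,0.3,0,0,0],[0,0,0.3,0,0,0]]])

```text
clock: 19.45
eef_pos: [490.6, 265.3, 207.5]
tool_rot: [3.141, 0.0, -3.068]
force: [0.0, 0.3, -0.8]
width: 25.4
gripper_force: 63.4
```

Request:
send_rows(rows=[[[0,0,0.05,0,0,0],[0,0,0.05,0,0,0],[0,0,0.05,0,0,0],[0,0,0.05,0,0,0],[0,0,0.05,0,0,0],[0,0,0.05,0,0,0],[0,0,0.05,0,0,0],[0,0,0.05,0,0,0]]], grip=0)

```text
clock: 20.25
eef_pos: [490.5, 265.3, 207.0]
tool_rot: [3.141, -0.0, -3.068]
force: [-0.2, -0.0, -0.0]
width: 85.3
gripper_force: 0.0
```

Request:
send_rows(rows=[[[0,0,-2,0,0,0],[0,0,-5,0,0,0],[0,0,-9,0,0,0],[0,0,-13,0,0,0],[0,0,-16,0,0,0],[0,0,-16,0,0,0]]])

```text
clock: 20.85
eef_pos: [491.3, 267.1, 371.2]
tool_rot: [3.137, 0.006, -3.068]
force: [0.4, -0.1, -0.5]
width: 85.2
gripper_force: 0.0
```

```bash
python3 - <<'E'
from h import *
import pickle
d=snap('side');d0=pickle.load(open('d0.pkl','rb'))['side']
for n,dd in(('before',d0),('after',d)):
    h=cv2.cvtColor(dd['pixels'],cv2.COLOR_RGB2HSV)[195:265,320:430]
    for c,m in(('red',((h[...,0]<6)|(h[...,0]>172))&(h[...,1]>140)&(h[...,2]>50)),('yel',(h[...,0]>24)&(h[...,0]<34)&(h[...,1]>150)&(h[...,2]>60)),('grn',(h[...,0]>45)&(h[...,0]<80)&(h[...,1]>120)&(h[...,2]>40))):
        ys,xs=np.where(m); print(n,c,m.sum(),xs.mean()+320,ys.mean()+195,xs.min()+320,xs.max()+320,ys.min()+195,ys.max()+195)
u=proj(d,[490.5,264.5,191])[0];print(u)
s=ctrl.read_state();print(s['force'],s['width'],s['clock'])
E
python3 slot2.py | head -3
```

```text
before red 273 369.2161172161172 233.9120879120879 362 379 218 253
before yel 19 329.4736842105263 220.78947368421052 324 336 219 222
before grn 32 412.25 224.84375 406 419 222 227
after red 275 369.33454545454543 235.6290909090909 362 378 220 253
after yel 19 329.63157894736844 220.8421052631579 324 336 219 222
after grn 18 417.27777777777777 225.72222222222223 415 419 224 228
[371.49775115 216.52496205]
[-0.33209897  0.2987908  -0.0083195 ] 85.16387487819176 20.9
[-60.95   1.58  -0.4 ]
[-60.68   1.62  -0.4 ]
[-60.45   1.54  -0.4 ]
```

```bash
python3 -c "
from cell import ctrl
print(ctrl.finish_job())"
```

```text
the job is handed in; nothing more can be done
None
```

The inlet valve is closed against its stop (slot measured at about 1.58 rad, turned with the flat driver only), the red driver is back upright in its well and released, and the job is handed in at about 21 s; no verdict was returned.

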